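# Test the trip of the pump's outlet box in the brewery cellar

### The job

On the bench stand two grey outlet boxes, each with a lever and a round test button on top. On the box with the single large round outlet, press the test button until the lever drops, let go of the button, then lift that lever back fully up so that it stays up. Leave the other box's lever as it is, up.

Things in the scene. Friction and masses are not known exactly. Their poses are not given: they have to be found in the camera images.
- pump_box: Fixed grey outlet box with ONE LARGE ROUND outlet (54 mm) on top, 170 x 130 x 60 mm high. Origin: centre of its underside; z up, x from its front (towards the robot, turned up to 0.45 rad) to its back, y to its left seen from the robot. In this frame (mm): test button centre x 52, y 35, top z 82; round outlet x 48, y -28, top z 75; lever hinge axis along y through x -15, y 0, z 55.
- pump_lever (a joint): Its black lever: stem 12 mm wide, barrel grip across the end (18 mm thick, 30 mm long along y, pinch by its ends), unsprung, 90 g. Value q (rad): 0 = up at its stop (start), leaning back past vertical, stays by its weight; beyond 0.25 it falls forward to 1.2 = dropped towards the front. Grip axis in the box frame (mm): x = -15 + 60 sin(0.25 - q), y 0, z = 55 + 60 cos(0.25 - q).
- pump_button (a joint): Its test button: grey disc 26 mm across, 8 mm proud of a black round boss (42 mm across), at the box's back left; top at rest z 82 mm. Value in m: 0 = out, 0.008 = fully pressed down. Sprung: about 5 N to press fully, trips the lever at about 5 mm (3 N), comes out by itself.
- light_lever (a joint): Lever of the other grey box, which is alike (box, lever, button) but has two small square outlets, 28 x 34 mm, in place of the round one. 0 = up (start), 1.2 = dropped. Must stay up.
Not all that is in view belongs to the job. Leave any red look-alike of the pump_box alone. What is shaped like the part that bears light_lever but turquoise is not meant.

How it is judged:
On the way, in this order (a step that is already met when the one before it is completed fails the run):
1. the test button of the round-outlet box is pressed while its lever is up (value of joint pump_button above 0.0035 m and value of joint pump_lever below 0.6 rad).
2. its lever has dropped and the button has been let go (value of joint pump_lever above 1 rad and value of joint pump_button below 0.002 m), for 0.1 s.
At the end, for the whole second after the job is handed in: The round-outlet box's lever stands up against its stop (within 0.12 rad) and at rest, its test button is out (within 2 mm), and the other box's lever is up (within 0.12 rad) (value of joint each of pump_lever, light_lever below 0.12 rad and velocity of joint pump_lever between -0.1 and 0.1 rad/s and value of joint pump_button below 0.002 m); the robot touches nothing.
It fails at once if the other box's lever is dropped (value of joint light_lever above 0.3 rad).
It also fails if it takes over 45 s, if anything falls off the work surface, if the arm or the gripper's body presses on something with over 40 N, if the wrist force passes 120 N, or if a joint passes its speed limit or range.

### The arm

A 6-joint arm with a two-finger parallel gripper is mounted at the origin on the work surface. World frame = base frame: x ahead of the robot, y to its left, z up, the work surface at z = 0. Lengths are in m, angles in rad, forces in N, time in s.
With the tool pointing down it reaches from about 0.35 to 0.975 m from the base axis. Payload 4.9 kg.
Tool frame: the origin (TCP) lies midway between the tips of the shut fingers; the grasp point (between the pads) lies 19 mm behind it (env.grip_point_offset is the distance from the TCP to the grasp point, in m); x points along the fingers, y is the direction in which the jaws open and shut, and the axes are right-handed (so a half turn about x gives the same grasp; the last joint's range is limited). The gripper opens to 85 mm and grips with 20 to 120 N. Pads are 22 mm wide; open, the fingers measure 114 mm over their backs; the gripper's body (76 mm by 85 mm) begins 54 mm behind the grasp point. The pads swing forward as they close: fully open they stand 13 mm farther back than shut.
Start: joints at [-0.119, 0.053, 1.613, -0, 1.476, -0.119], TCP at [0.625, 0, 0.199] pointing down, gripper open.
Joint ranges: [-3.01, 3.01], [-1.01, 2.22], [0.06, 2.58], [-1.02, 4.17], [0.09, 2.62], [-3.14, 3.14]. Speed limits (rad/s): [2.57, 2.57, 3.14, 3.14, 3.14, 3.14].

### API

Orientations are given as a unit quaternion [w, x, y, z].
In Python, from workcell import state, snapshot, camera_params, order, env gives the robot as it stands.
- The arm moves only by the shell command python3 -m creep 'ROWS' [FORCE]. ROWS is JSON, a list of rows, each a list of 7 numbers: the shift along the world's x, y, z in cm, then the turn, a rotation vector about the world's x, y, z in degrees, then the closure in counts, from 0 (fully open) to 255 (shut). In form: [[dx, dy, dz, rx, ry, rz, fingers], ...]. A call has 1 to 20 rows; each row shifts and turns the commanded pose from where the row before left it; what a row does not reach is not made up. A row lasts 1/10 s, in which the tool goes at most 50 mm and 8.59 degrees, less where a joint would pass 70% of its speed; a pose out of reach is approached as far as the arm can. A call is refused whole if a number of a shift passes 5 or a number of a turn 8.59, either way. A call with a gripper value outside its range is refused whole. The fingers move at their own pace and stop on an object; FORCE is the grip in N (left out, the last holds). Time passes only in rows, so rows that do not move let the fingers close. It gives the time, the measured TCP pose, the force and the opening at its end, in the units of the state.
- state(): the state, without advancing time (a new reading comes with each control period).
- snapshot(name): name is "scene" or "side" or "wrist"; returns the picture (400x640x3 uint8, red, green, blue); there is no depth.
- camera_params(name): a dict with "fx", "fy", "cx", "cy" (pixels), "rvec" (rotation vector, rad) and "tvec" (3), from world to camera coordinates, as OpenCV has them; the wrist camera has in their place "tool_from_camera" (4x4, takes a point from camera to tool coordinates, whose origin is the TCP and whose axes are the tool frame's). Camera axes: x right, y down, z forward; pixel columns grow to the right and rows downward; lengths in m; the calibration is good to about 2 mm. A picture is of the moment at which its call begins: read the wrist's pose just before it. camera_params takes no time and is no camera call.
- order.job_done(): hands the job in, once; it reports no verdict.
The state is a dict: "t": time; "q": joint angles; "qd": joint speeds; "joint_torque": joint torques, N m; "position": TCP position; "orientation": TCP orientation; "ft_force": force on the tool from outside, world axes, zero at the start; "moment": the same for the moment, N m; "opening": finger opening in m.
Only numpy, scipy, OpenCV 4.12 (cv2) and the standard library are available. Lean on these libraries where they do the work, as an engineer would, in place of code of your own. Each camera call takes 0.05 s, during which the arm holds its last target. There are 200 camera calls.

## Working session

There is one attempt and no reset: what is moved stays moved. The work goes in short steps, Python scripts to look and compute and a shell command to move; the robot and the scene stay as the last step left them, time stands still between calls to the robot, and variables do not carry over. Pictures are saved under pics/ and viewed, about 8 in all and at most 12, crops included, and the job is handed in when it is done.

```bash
mkdir -p pics; ls; python3 - <<'E'
from workcell import state,snapshot,camera_params
import cv2,numpy as np
a=snapshot("scene");b=snapshot("side")
cv2.imwrite("pics/scene0.png",a[:,:,::-1]);cv2.imwrite("pics/side0.png",b[:,:,::-1])
for n in("scene","side","wrist"):print(n,camera_params(n))
s=state();print(s["t"],s["position"],s["orientation"],s["opening"],s["ft_force"])
E
```

```text
pics
scene {'fx': 482.17030501311245, 'fy': 482.17030501311245, 'cx': 324.27839179844113, 'cy': 197.52671313985135, 'rvec': array([ 1.36482836,  1.91409962, -1.03112219]), 'tvec': array([ 0.10938463, -0.15538794,  1.79544122])}
side {'fx': 504.8663984182763, 'fy': 504.8663984182763, 'cx': 321.5570604855491, 'cy': 192.6950976724103, 'rvec': array([ 0.17012247, -2.7515198 ,  1.40756785]), 'tvec': array([0.42989529, 0.05853851, 1.32207386])}
wrist {'fx': 328.1422568178572, 'fy': 328.1422568178572, 'cx': 322.74326099399144, 'cy': 198.22213588036115, 'tool_from_camera': array([[ 7.25303254e-05, -2.78118756e-01,  9.60546695e-01,
        -1.74249087e-01],
       [ 9.99999923e-01, -3.51490097e-04, -1.77280614e-04,
         7.75988396e-04],
       [ 3.86927715e-04,  9.60546633e-01,  2.78118709e-01,
        -7.17339747e-02],
       [ 0.00000000e+00,  0.00000000e+00,  0.00000000e+00,
         1.00000000e+00]])}
0.1 [6.24363715e-01 8.73794190e-05 1.97774801e-01] [ 0.49947896  0.49959236  0.50052976 -0.50039804] 0.08527272541444235 [-0.79995674  0.06689771 -0.68771215]
```

View pics/scene0.png

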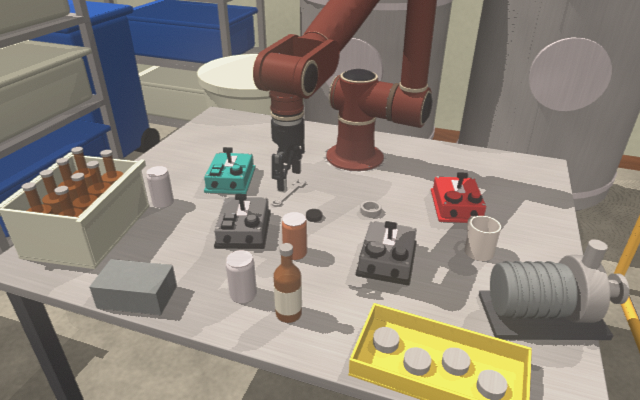

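View pics/side0.png

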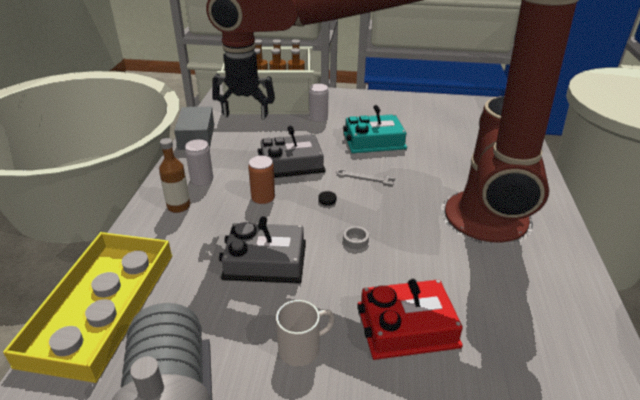

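Candidates: grey box A at scene (388,250)/side (263,248), grey box B at (243,220)/(291,153), red at (459,197), turquoise at (230,170). I will check A against B in a close crop.

```bash
python3 - <<'E'
import cv2,numpy as np
a=cv2.imread("pics/scene0.png");b=cv2.imread("pics/side0.png")
f=lambda i,x,y,w=100,h=75:cv2.resize(i[y:y+h,x:x+w],(400,300),interpolation=cv2.INTER_CUBIC)
cv2.imwrite("pics/crop.png",np.vstack([np.hstack([f(a,340,212),f(a,195,185)]),np.hstack([f(b,215,210),f(b,240,115)])]))
E
```

```text
(no output)
```

View pics/crop.png

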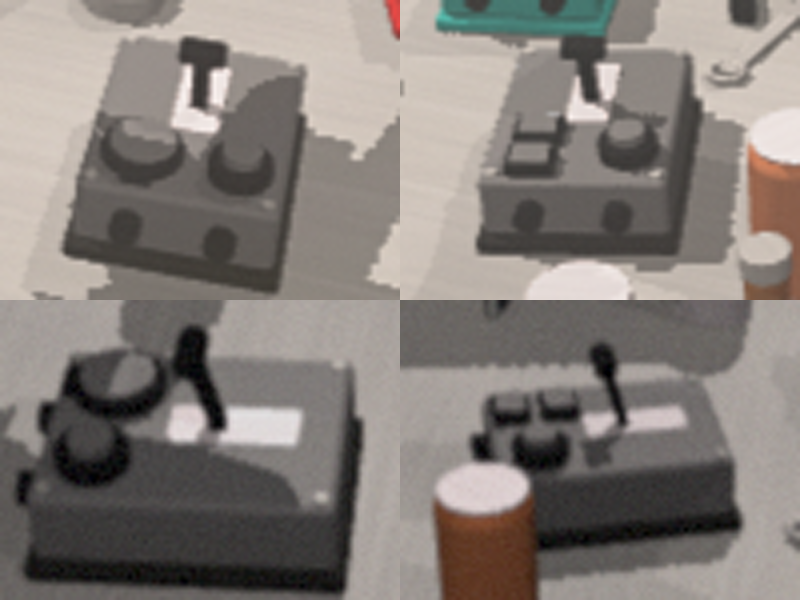

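The crop settles it. A (scene 388,250) has one big round outlet, left of its button in the scene view, so it is the pump_box. B has the square outlets. Next I fit A's pose from its button, outlet and grip.

```bash
cat > h.py <<'E'
import numpy as np,cv2
from scipy.optimize import least_squares
from scipy.spatial.transform import Rotation as R
from workcell import camera_params,state
P=dict(btn=[52,35,82],out=[48,-28,75],grip=[-15+60*np.sin(.25),0,55+60*np.cos(.25)])
def cam(n,s=None):
    c=camera_params(n);K=np.array([[c["fx"],0,c["cx"]],[0,c["fy"],c["cy"]],[0,0,1.]])
    if n!="wrist": return K,cv2.Rodrigues(c["rvec"])[0],c["tvec"]
    T=np.eye(4);w,x,y,z=s["orientation"];T[:3,:3]=R.from_quat([x,y,z,w]).as_matrix();T[:3,3]=s["position"]
    M=np.linalg.inv(T@c["tool_from_camera"]);return K,M[:3,:3],M[:3,3]
def proj(C,X):
    p=(C[1]@np.atleast_2d(X).T).T+C[2];p=p@C[0].T;return p[:,:2]/p[:,2:]
def w(p,v): return np.r_[R.from_euler("z",p[2]).apply(np.array(v)/1000)]+[p[0],p[1],0]
def fit(obs):  # obs: (cam, name, px)
    f=lambda p:np.concatenate([proj(C,w(p,P[n]))[0]-px for C,n,px in obs])
    r=least_squares(f,[.6,.1,0],loss="soft_l1");return r.x,f(r.x).reshape(-1,2)
E
python3 - <<'E'
from h import *
S,D=cam("scene"),cam("side")
for nm,o in dict(A=[(S,"btn",[400.2,249.5]),(S,"out",[375.5,246.5]),(S,"grip",[390.7,224.5]),(D,"btn",[237.5,245]),(D,"out",[243.7,230]),(D,"grip",[263,222])]).items():
    p,r=fit(o);print(p,r.round(1).tolist())
    for n in P:print(n,w(p,P[n]).round(4))
    print("hinge",w(p,[-15,0,55]), "scene px of (±85,±65,0)",[proj(S,w(p,[x,y,0])).round(0).tolist() for x in(-85,85) for y in (-65,65)])
E
```

```text
[0.53646617 0.24334981 0.10796384] [[0.8, -1.6], [0.5, -1.0], [-0.4, -0.5], [-0.2, -0.8], [-0.3, -1.9], [-0.9, 1.2]]
btn [0.5844 0.2837 0.082 ]
out [0.5872 0.2207 0.075 ]
grip [0.5363 0.2433 0.1131]
hinge [0.52155351 0.2417335  0.055     ] scene px of (±85,±65,0) [[[367.0, 236.0]], [[413.0, 242.0]], [[358.0, 275.0]], [[409.0, 283.0]]]
```

```bash
python3 -m creep '[[-0.6,4.7,0,0,0,0,255],[-0.7,4.7,0,0,0,0,255],[-0.7,4.7,0,0,0,0,255],[-0.7,4.7,0,0,0,0,255],[-0.7,4.7,0,0,0,0,255],[-0.6,4.8,0,0,0,0,255],[0,0,0,0,0,0,255],[0,0,0,0,0,0,255]]' 40; python3 - <<'E'
from workcell import state,snapshot
import pickle,cv2
s=state();a=snapshot("wrist");pickle.dump(s,open("s1.pkl","wb"));cv2.imwrite("pics/w1.png",a[:,:,::-1]);print(s["position"],s["orientation"])
E
```

```text
t: 0.9
position: [0.5843, 0.2838, 0.1981]
orientation: [0.501, 0.499, 0.501, -0.5]
ft_force: [0.3, -0.0, -0.4]
opening: 0.0
[0.58430581 0.28376544 0.1981243 ] [ 0.50053512  0.49893271  0.50060436 -0.49992602]
```

View pics/w1.png

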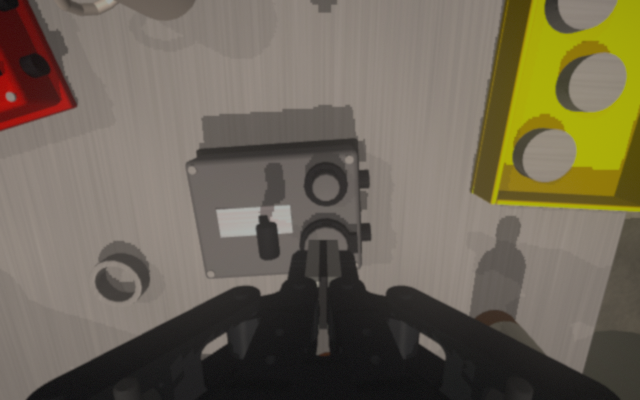

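The wrist view shows the button at about (326,186), the grip at (267,239), and the box turned slightly. I refine the pose with these.

```bash
python3 - <<'E'
from h import *
import pickle
S,D,W=cam("scene"),cam("side"),cam("wrist",pickle.load(open("s1.pkl","rb")))
g=cv2.cvtColor(cv2.imread("pics/w1.png"),cv2.COLOR_BGR2GRAY)
print(cv2.HoughCircles(cv2.GaussianBlur(g,(3,3),0)[150:220,290:360],cv2.HOUGH_GRADIENT,1,20,param1=80,param2=12,minRadius=9,maxRadius=26))
o=[(S,"btn",[400.2,249.5]),(S,"out",[375.5,246.5]),(S,"grip",[390.7,224.5]),(D,"btn",[237.5,245]),(D,"out",[243.7,230]),(D,"grip",[263,222])]
ow=[(W,"btn",[326.5,187]),(W,"grip",[267,239])]
for q in (ow,o+ow):
    p,r=fit(q);print(p,r.round(1).tolist())
    for n in P:print(n,w(p,P[n]).round(4))
c=[proj(W,w(p,[x,y,60]))[0].round(0).tolist() for x in(-80,80) for y in (-60,60)];print(c)
E
```

```text
[[[34.5 32.5 22.9]]]
[0.53785301 0.24424338 0.04938614] [[-0.3, 0.2], [0.3, -0.2]]
btn [0.5881 0.2818 0.082 ]
out [0.5872 0.2186 0.075 ]
grip [0.5377 0.2442 0.1131]
[0.53775204 0.24414182 0.05996476] [[-0.1, -1.0], [-0.1, -1.1], [-0.2, -0.2], [-1.4, -1.4], [-0.2, -2.4], [-1.5, 1.4], [-0.9, -0.2], [0.2, -0.1]]
btn [0.5876 0.2822 0.082 ]
out [0.5873 0.2191 0.075 ]
grip [0.5376 0.2441 0.1131]
[[207.0, 275.0], [187.0, 164.0], [357.0, 267.0], [353.0, 154.0]]
```

```bash
python3 -m creep '[[0.3,-0.2,-3,0,0,0,255],[0,0,-3,0,0,0,255],[0,0,-3,0,0,0,255],[0,0,-1.6,0,0,0,255],[0,0,-0.4,0,0,0,255],[0,0,0,0,0,0,255]]'; python3 -m creep '[[0,0,-0.4,0,0,0,255],[0,0,-0.3,0,0,0,255],[0,0,-0.2,0,0,0,255],[0,0,0,0,0,0,255]]'
```

```text
t: 1.55
position: [0.5882, 0.2802, 0.0889]
orientation: [-0.5, -0.5, -0.5, 0.5]
ft_force: [-0.6, -0.4, -0.1]
opening: 0.0002
t: 1.95
position: [0.588, 0.2811, 0.0801]
orientation: [0.5, 0.5, 0.5, -0.5]
ft_force: [0.7, -0.2, -0.0]
opening: 0.0002
```

```bash
python3 -m creep '[[0,0,-0.2,0,0,0,255],[0,0,0,0,0,0,255]]';python3 -m creep '[[0,0,-0.2,0,0,0,255],[0,0,0,0,0,0,255]]'
```

```text
t: 2.15
position: [0.5878, 0.2811, 0.0777]
orientation: [0.5, 0.5, 0.5, -0.5]
ft_force: [-1.1, 0.2, -0.5]
opening: 0.0001
t: 2.35
position: [0.5878, 0.281, 0.0756]
orientation: [-0.5, -0.5, -0.5, 0.5]
ft_force: [-0.2, -0.2, -0.1]
opening: -0.0001
```

```bash
python3 - <<'E'
from workcell import snapshot
import cv2,numpy as np
f=lambda i,x,y,w=100,h=100:cv2.resize(np.ascontiguousarray(i[y:y+h,x:x+w,::-1]),(400,400),interpolation=cv2.INTER_CUBIC)
cv2.imwrite("pics/c2.png",np.hstack([f(snapshot("scene"),340,190),f(snapshot("side"),210,185)]))
E
```

```text
(no output)
```

View pics/c2.png

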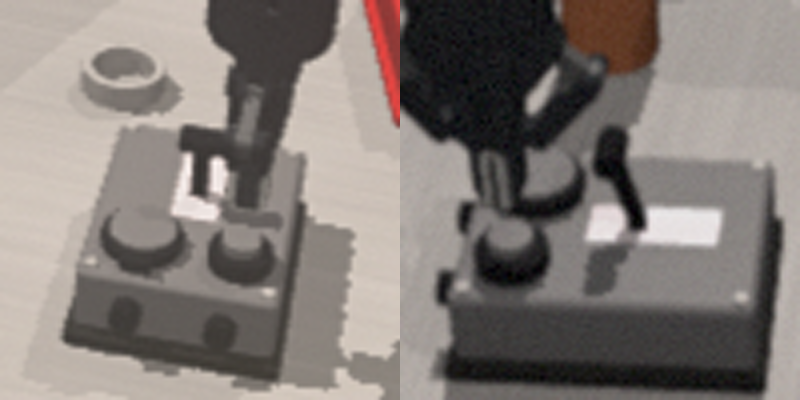

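The fingertip shows at about scene (401,242), side (234,236). It is behind or above the button, not on it. I check where the TCP should project and triangulate the tip.

```bash
python3 - <<'E'
from h import *
S,D=cam("scene"),cam("side")
x=state()["position"];print(x,proj(S,x),proj(D,x))
M=lambda C:C[0]@np.c_[C[1],C[2]]
def tri(a,b):
    X=cv2.triangulatePoints(M(S),M(D),np.array(a,float),np.array(b,float));X=(X[:3]/X[3]).ravel();print(X,proj(S,X)-a,proj(D,X)-b)
tri([401,241.5],[234,236])
print("btn");tri([400.2,249.5],[237.5,245]);tri([375.5,246.5],[243.7,230]);tri([390.7,224.5],[263,222])
tri([407,263.5],[224,258]) # back-left top corner/screw
print(camera_params("scene")["rvec"],camera_params("side")["rvec"])
E
```

```text
[0.58790866 0.28098452 0.07579129] [[399.39347546 250.39160504]] [[236.33267365 245.33135313]]
[0.58952016 0.28288295 0.1049092 ] [[0.16399619 0.26705569]] [[ 0.15824147 -0.28833701]]
btn
[0.58512988 0.28203236 0.07741879] [[-0.11635929 -0.18633279]] [[-0.11305964  0.20127745]]
[0.5866074  0.22006589 0.06988588] [[0.19993407 0.3356669 ]] [[ 0.18712413 -0.35030921]]
[0.53553246 0.24298064 0.11368501] [[-0.48890014 -0.86883394]] [[-0.49559855  0.94802432]]
[0.61047902 0.30610081 0.05849825] [[-0.05248552 -0.07956808]] [[-0.05024689  0.08563538]]
[ 1.36482836  1.91409962 -1.03112219] [ 0.17012247 -2.7515198   1.40756785]
```

The cameras put the tip about 29 mm above the reported TCP. No force was felt either, so there is no contact yet. I go on down in small steps, guided by the force.

```bash
for i in 1 2; do python3 -m creep '[[0,0,-0.3,0,0,0,255],[0,0,-0.3,0,0,0,255],[0,0,0,0,0,0,255]]' | egrep 'pos|force'; done; python3 - <<'E'
from workcell import snapshot
import cv2,numpy as np
f=lambda i,x,y,w=100,h=100:cv2.resize(np.ascontiguousarray(i[y:y+h,x:x+w,::-1]),(400,400),interpolation=cv2.INTER_CUBIC)
cv2.imwrite("pics/c3.png",np.hstack([f(snapshot("scene"),340,190),f(snapshot("side"),210,185)]))
E
```

```text
position: [0.5875, 0.2808, 0.069]
ft_force: [0.7, 0.1, 0.1]
position: [0.5875, 0.2808, 0.0631]
ft_force: [0.2, 0.1, -0.6]
```

View pics/c3.png

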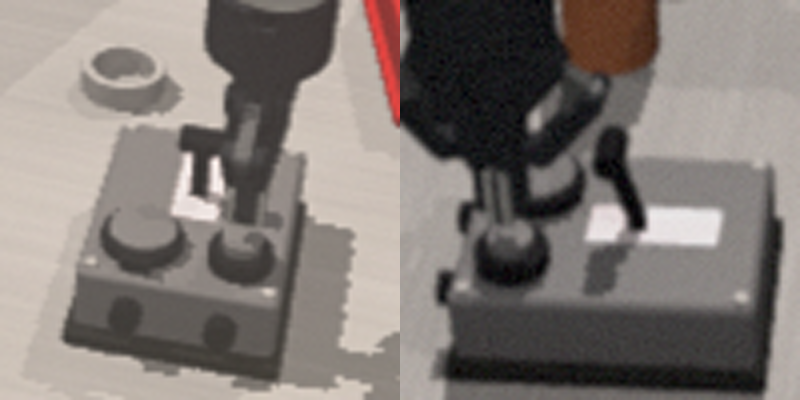

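The tip is coming straight down onto the button, now about 12 mm above it: scene crop (247,222) against the button top at (240,238). Down further.

```bash
python3 -m creep '[[0,0,-0.3,0,0,0,255],[0,0,-0.3,0,0,0,255],[0,0,0,0,0,0,255]]' | egrep 'pos|force'; for i in 1 2 3; do python3 -m creep '[[0,0,-0.2,0,0,0,255],[0,0,0,0,0,0,255]]' | egrep 'pos|force'; done
```

```text
position: [0.5875, 0.2808, 0.0571]
ft_force: [-0.3, -0.3, 0.4]
position: [0.5878, 0.2809, 0.0556]
ft_force: [-0.5, 0.2, -0.2]
position: [0.5878, 0.281, 0.0536]
ft_force: [-0.2, -0.9, 0.1]
position: [0.5878, 0.281, 0.0516]
ft_force: [-0.7, 0.2, 0.7]
```

```bash
for i in 1 2 3; do python3 -m creep '[[0,0,-0.15,0,0,0,255],[0,0,0,0,0,0,255]]' | egrep 'pos|force'; done;  python3 - <<'E'
from workcell import snapshot
import cv2,numpy as np
f=lambda i,x,y,w=100,h=100:cv2.resize(np.ascontiguousarray(i[y:y+h,x:x+w,::-1]),(400,400),interpolation=cv2.INTER_CUBIC)
cv2.imwrite("pics/c4.png",np.hstack([f(snapshot("scene"),340,190),f(snapshot("side"),210,185)]))
E
```

```text
position: [0.5878, 0.281, 0.0501]
ft_force: [-0.0, -0.0, -0.5]
position: [0.5881, 0.281, 0.049]
ft_force: [-0.3, 0.2, 1.6]
position: [0.5881, 0.2811, 0.0475]
ft_force: [0.1, 0.2, 2.0]
```

View pics/c4.png

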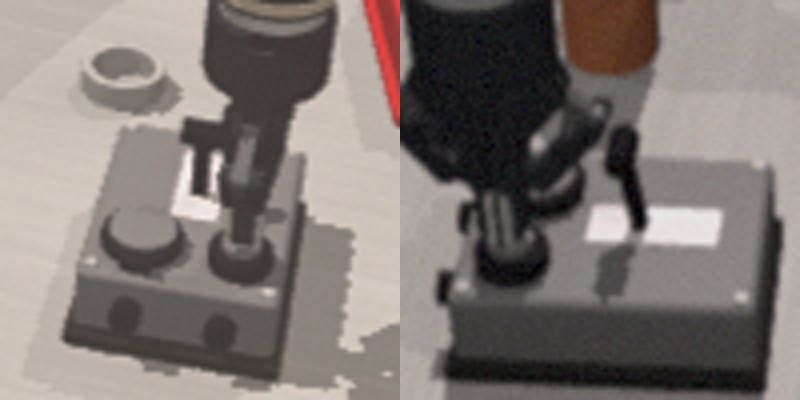

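Contact: about 2 N, so some 3 mm pressed. The lever has shifted slightly, so it is either starting to fall or being touched by the linkage. I finish the press promptly.

```bash
python3 -m creep '[[0,0,-0.3,0,0,0,255],[0,0,0,0,0,0,255]]' | egrep 'pos|force';  python3 -m creep '[[0,0,0,0,0,0,255],[0,0,0,0,0,0,255],[0,0,0,0,0,0,255]]' | egrep 't:|pos|force'; python3 - <<'E'
from workcell import snapshot
import cv2,numpy as np
f=lambda i,x,y,w=100,h=100:cv2.resize(np.ascontiguousarray(i[y:y+h,x:x+w,::-1]),(400,400),interpolation=cv2.INTER_CUBIC)
cv2.imwrite("pics/c5.png",np.hstack([f(snapshot("scene"),340,190),f(snapshot("side"),210,185)]))
E
```

```text
position: [0.5882, 0.2811, 0.0444]
ft_force: [-0.9, 0.2, 2.8]
t: 5.25
position: [0.5882, 0.2811, 0.0446]
ft_force: [-0.1, 0.8, 2.9]
```

View pics/c5.png

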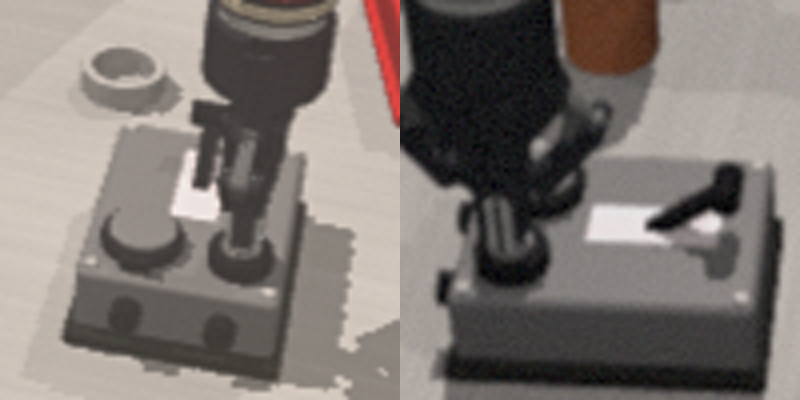

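The lever has dropped. Its grip is at side crop (730,185) and the force was 2.9 N with about 6 mm of travel. I let go, go up and over to the front of the lever, then check the position.

```bash
python3 -m creep '[[0,0,1,0,0,0,255],[0,0,2,0,0,0,255],[0,0,2,0,0,0,255],[0,0,2,0,0,0,255],[-3,-0.8,0,0,0,0,255],[-4,-1.1,0,0,0,0,255],[-4,-1.1,0,0,0,0,255],[-3.8,-1.1,0,0,0,0,255],[-1,-0.2,0,0,0,0,255],[0,0,-2,0,0,0,255],[0,0,-2,0,0,0,255],[0,0,-1.5,0,0,0,255],[0,0,0,0,0,0,255]]'; python3 - <<'E'
from workcell import snapshot
import cv2,numpy as np
f=lambda i,x,y,w=100,h=100:cv2.resize(np.ascontiguousarray(i[y:y+h,x:x+w,::-1]),(400,400),interpolation=cv2.INTER_CUBIC)
a=snapshot("scene");b=snapshot("side")
cv2.imwrite("pics/c6.png",np.hstack([f(a,340,180),f(b,230,165)]))
E
```

```text
t: 6.65
position: [0.4283, 0.2373, 0.0568]
orientation: [-0.499, -0.498, -0.501, 0.502]
ft_force: [-0.2, 0.1, 0.3]
opening: -0.0002
```

View pics/c6.png

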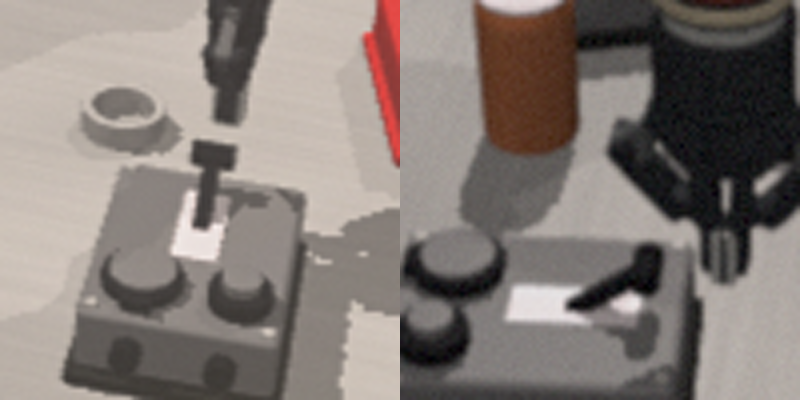

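Button out, lever down, finger in front. The tip is at scene (397,210.5), side (311,235.5); the grip is at scene (393,219), side (292,230.5).

```bash
python3 - <<'E'
from h import *
S,D=cam("scene"),cam("side")
M=lambda C:C[0]@np.c_[C[1],C[2]]
def tri(a,b):
    X=cv2.triangulatePoints(M(S),M(D),np.array(a,float),np.array(b,float));X=(X[:3]/X[3]).ravel();print(X,proj(S,X)-a,proj(D,X)-b)
tri([397,210.5],[311.3,235.5]);tri([393.2,218.7],[292,230.5])
p=[.5378,.2441,.06]
for v in([-63.8,0,89.9],[-108,0,75],[-24,0,98]):print(w(p,v))
x=state()["position"];print(proj(S,x),proj(D,x))
E
```

```text
[0.42828394 0.24107226 0.08639019] [[-0.21467852 -0.39259344]] [[-0.23241166  0.45970714]]
[0.47307034 0.23796589 0.09049589] [[-0.70077847 -1.27222998]] [[-0.74712929  1.43992196]]
[0.47411481 0.2402743  0.0899    ]
[0.42999434 0.23762389 0.075     ]
[0.51384319 0.24266086 0.098     ]
[[394.68013381 218.18114184]] [[310.44991185 244.14223153]]
```

```bash
python3 -m creep '[[0,0.2,-1.2,0,0,0,255],[1,0,0,0,0,0,255],[1,0,0,0,0,0,255],[0.6,0,0.4,0,0,0,255],[0.6,0.1,0.5,0,0,0,255],[0.6,0,0.5,0,0,0,255],[0.6,0,0.5,0,0,0,255],[0.6,0.1,0.4,0,0,0,255],[0.6,0,0.1,0,0,0,255],[0.6,0,0,0,0,0,255],[0.6,0.1,0,0,0,0,255],[0,0,0,0,0,0,255]]'; python3 - <<'E'
from workcell import snapshot
import cv2,numpy as np
f=lambda i,x,y,w=100,h=100:cv2.resize(np.ascontiguousarray(i[y:y+h,x:x+w,::-1]),(400,400),interpolation=cv2.INTER_CUBIC)
a=snapshot("scene");b=snapshot("side")
cv2.imwrite("pics/c7.png",np.hstack([f(a,340,180),f(b,215,165)]))
E
```

```text
t: 7.95
position: [0.4986, 0.2429, 0.0711]
orientation: [-0.5, -0.5, -0.5, 0.5]
ft_force: [0.2, -0.3, 0.2]
opening: 0.0001
```

View pics/c7.png

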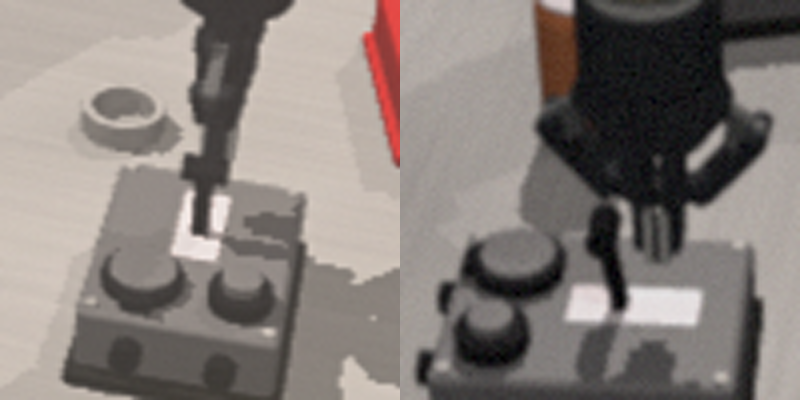

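The lever is now past vertical: grip at side px (265.5,223), stop at (263,222). I nudge a little further, back straight off, lift clear and look again.

```bash
python3 -m creep '[[0.5,0,0,0,0,0,255],[0.4,0,0,0,0,0,255],[0,0,0,0,0,0,255],[0,0,0,0,0,0,255]]' | egrep 'pos|force'; python3 -m creep '[[-1,0,0,0,0,0,255],[-2,0,0,0,0,0,255],[-3,0,0,0,0,0,255],[-3,0,0,0,0,0,255],[0,0,3,0,0,0,255],[0,0,4,0,0,0,255],[0,0,4,0,0,0,255],[0,0,0,0,0,0,255],[0,0,0,0,0,0,255],[0,0,0,0,0,0,255]]'; python3 - <<'E'
from workcell import snapshot
import cv2,numpy as np
f=lambda i,x,y,w=100,h=75:cv2.resize(np.ascontiguousarray(i[y:y+h,x:x+w,::-1]),(400,300),interpolation=cv2.INTER_CUBIC)
a=snapshot("scene");b=snapshot("side")
o=lambda n:np.ascontiguousarray(cv2.imread(n)[:,:,::-1])
cv2.imwrite("pics/c8.png",np.vstack([np.hstack([f(b,215,195),f(o("pics/side0.png"),215,195)]),np.hstack([f(a,340,200),f(a,195,185)])]))
E
```

```text
position: [0.507, 0.243, 0.0714]
ft_force: [-1.2, -1.1, 0.3]
t: 9.45
position: [0.4158, 0.2427, 0.1799]
orientation: [-0.5, -0.499, -0.5, 0.501]
ft_force: [-0.5, -0.2, -0.8]
opening: -0.0001
```

View pics/c8.png

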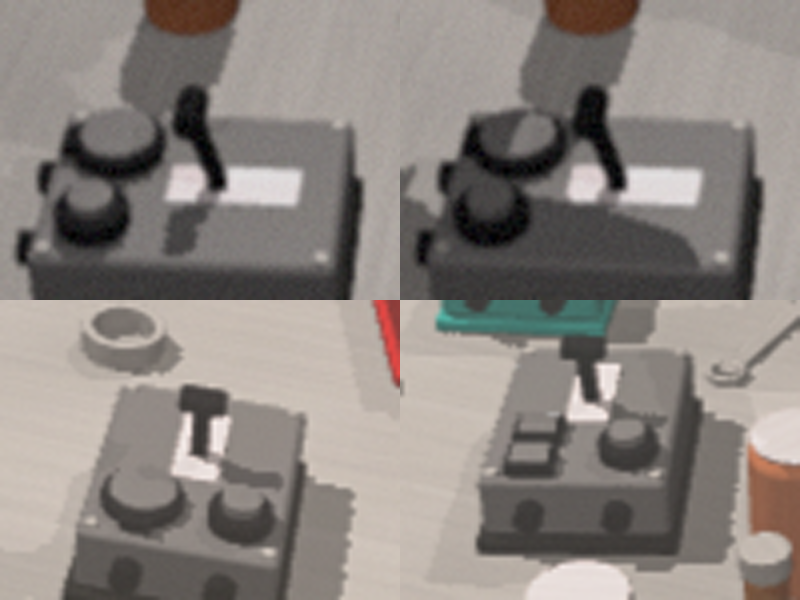

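The lever matches the starting picture: left and right side crops both show the grip at (190,110), leaning back. The button is out, the other box's lever is up, and the arm is clear. Handing in.

```bash
python3 -c "
from workcell import order;print(order.job_done())"
```

```text
the job is handed in; nothing more can be done
None
```

I pressed the round-outlet box's test button with the shut fingers until its lever dropped, then let go. I pushed the lever back up past vertical to its stop, backed off and handed the job in at about 9.5 s.

**Last checks:**
- **Lever:** in the side view it looks the same as in the starting picture.
- **Button:** it is out.
- **Other box:** its lever is up.
- **Robot:** the arm is well clear, and the wrist force is down to sensor noise.

**What disagreed or is uncertain:**
- **Reported height:** the robot reported the fingertip about 30 mm lower than both outside cameras showed. Contact came at a reported height of 0.050 m, where the button top is at 0.082 m. I don't know the cause, so I worked from the pictures and the force instead.
- **Press reading:** the final press gave 2.9 N over about 6 mm of travel. By the spring figures, 2.9 N would be about 4.6 mm.
- **Lever movement:** the lever had already leaned about 0.1 rad just before that final press, when the force read 2.0 N. Either the button had tripped it or the finger linkage had touched it. I judged the press counted either way, but had no direct reading of the joints to confirm it.

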